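# Put the pellet die away in its fitted inserts

## Robot

A 6-joint arm with a two-finger parallel gripper is mounted at the origin on the work surface. World frame = base frame: x ahead of the robot, y to its left, z up, the work surface at z = 0. Lengths are in m, angles in rad, forces in N, time in s.
With the tool pointing down it reaches from about 0.275 to 0.75 m from the base axis. Payload 10.2 kg.
Tool frame: the origin (TCP) lies midway between the tips of the shut fingers; the grasp point (between the pads) lies 19 mm behind it (env.hold_point_z is the distance from the TCP to the grasp point, in m); x points along the fingers, z is the direction in which the jaws open and shut, and the axes are right-handed (so a half turn about x gives the same grasp; the last joint's range is limited). The gripper opens to 85 mm and grips with 20 to 120 N. Pads are 22 mm wide; open, the fingers measure 114 mm over their backs; the gripper's body (76 mm by 85 mm) begins 54 mm behind the grasp point. The pads swing forward as they close: fully open they stand 13 mm farther back than shut.
Start: joints at [-1.514, 0.313, 1.498, -0, 1.331, -0.223], TCP at [0.145, -0.505, 0.206] pointing down, gripper open.
Joint ranges: [-2.94, 2.94], [-0.97, 2.17], [0.19, 2.56], [-1.23, 4.37], [0.02, 3.11], [-2.88, 2.88]. Speed limits (rad/s): [2.39, 2.39, 3.01, 3.14, 3.14, 3.14].

## Interface

Orientations are given as a unit quaternion [x, y, z, w].
In Python, from bench import env, kinematics, monitor, eyes, job gives the robot as it stands. The module is installed in compiled form; this text tells all that it offers. Calls block until the motion is done:
- env.reach(position, orientation): joint-space move of the TCP to a pose.
- env.movel(position, velocity=0.15, frame=None, guard=None): straight line of the TCP; frame=None keeps the orientation; velocity is the mean speed in m/s. With guard (N) it stops when the force on the tool has changed by that much, and returns True; else False.
- env.set_joints(angles): joint-space move.
- env.release() and env.close_gripper(effort=None): open the fingers fully, or close them until they stop; effort is the grip in N (None keeps the last).
- env.hold(seconds).
- kinematics.ik(position, orientation): joint angles nearest the present ones, or None.
- monitor.sense(): the state.
- eyes.grab_frame(name): name is "side" or "top" or "wrist"; returns a dict with "frame" (384x512x3 uint8, red, green, blue), "mtx" (3x3 intrinsics, pixels), "view" (4x4, takes a point from world to camera coordinates). Camera axes: x right, y down, z forward; pixel columns grow to the right and rows downward; lengths in m; the calibration is good to about 2 mm. The wrist camera is an equidistant fisheye: a pixel r from the principal point sees the ray r / f radians off the axis. A picture is of the moment at which its call begins. There is no depth.
A pose or a line that the arm cannot do raises env.MotionError and nothing moves.
- job.hand_in(): hands the job in, once; it reports no verdict.
The state is a dict: "clock": time; "joints": joint angles; "qvel": joint speeds; "joint_efforts": joint torques, N m; "position": TCP position; "ee_rot": TCP orientation; "contact_force": force on the tool from outside, world axes, zero at the start; "ft_torque": the same for the moment, N m; "finger_gap": opening from 0.0 (shut) to 1.0 (fully open).
Only numpy, scipy, OpenCV 4.12 (cv2) and the standard library are available. Lean on these libraries where they do the work, as an engineer would, in place of code of your own. Each camera call takes 0.05 s, during which the arm holds its last target.

## Task

Put the cleaned pellet die away, assembled, in the blue insert with the round cutout: first the base, stud up, flat in the cutout, then the tall sleeve over the stud, then the low collar centred on the sleeve, then the plunger with its stem down through both until its head rests on the collar. Finally press the thickness gauge fully home in the long cutout of the other blue insert. Leave everything standing free and do not knock over the two amber vials.

Things in the scene. Friction and masses are not known exactly. Their poses are not given: they have to be found in the camera images.
- base: Die base: solid steel disc, 60 mm diameter, 24 mm high, with a central tapered stud on top (20 mm diameter, 8 mm high, so 32 mm in all); about 0.5 kg. Stands loose on the table, stud up. Origin: centre of the underside, z up.
- sleeve: Tall sleeve: steel tube, 48 mm outside, 28 mm bore, 40 mm high; about 0.36 kg. Stands upright on the table, both ends alike. Origin: centre of the underside, z up. On the base its origin is 24 mm above the base's.
- collar: Low collar: flat steel ring, 56 mm outside, 28 mm bore, 16 mm high; about 0.22 kg. Lies flat on the table, both faces alike. Origin: centre of the underside, z up.
- plunger: Plunger: steel stem, 18 mm diameter, 34 mm long, chamfered at its foot, under a steel round head, 44 mm diameter, 22 mm high; about 0.3 kg. It waits stem down in the grey stand, head resting on it, so its foot is then 6 mm above the table. Origin: centre of the stem's foot, z up; the head spans 34 to 56 mm above it.
- gauge: Thickness gauge: steel bar foot 80 x 22 x 10 mm with a grey grip housing centred on top, 50 mm long, 20 mm wide, from 10 to 30 mm above the underside, small dark window on top; about 0.16 kg. Lies on the table, window up. Origin: centre of the underside, x along the bar, z up. Either way round fits its cutout.
- nest: Blue rigid insert with the round cutout: fixed block 86 x 86 x 22 mm, round cutout of 66 mm diameter in the middle of its top, 10 mm deep (its floor 12 mm above the table, dark), 3 mm lead-in chamfer. Origin: centre of the underside, on the cutout's axis.
- tray: Blue rigid insert with the long cutout: fixed block 106 x 50 x 22 mm, cutout 85 x 27 mm in the middle of its top, 10 mm deep (floor 12 mm above the table, dark), 3 mm lead-in chamfer. Origin: centre of the underside, x along the cutout.
- stand: Grey stand that holds the plunger: fixed block 60 x 60 x 40 mm with a 27 mm hole through its middle. Origin: centre of the underside.
- vial_left: Small amber glass vial with a white cap, 24 mm diameter, 50 mm high, loose, standing on the robot's left (+y). Not to be knocked over. Origin: centre of the underside, z up.
- vial_right: The like vial on the robot's right (-y). Origin: centre of the underside, z up.
Not all that is in view belongs to the job. What is shaped like the base but pink is not meant.

How it is judged:
By the outcome, as a careful person would: the job done as asked, in the order asked, and still so for the second after the job is handed in, with the robot touching nothing.
It also fails if it takes over 115 s, if anything falls off the work surface, if the arm or the gripper's body presses on something with over 40 N, if the wrist force passes 120 N, or if a joint passes its speed limit or range.

## Working session

There is one attempt and no reset: what is moved stays moved. The work goes in short steps, each a Python script; the robot and the scene stay as the last script left them, time stands still between calls to the robot, and variables do not carry over. Pictures are saved under pics/ and viewed, and the job is handed in when it is done.

```bash
mkdir -p pics; ls; python3 - <<'E'
from bench import env, kinematics, monitor, eyes, job
import cv2, numpy as np
for n in ("side","top","wrist"):
    f=eyes.grab_frame(n); cv2.imwrite(f"pics/{n}0.png",f["frame"][:,:,::-1]); print(n,f["mtx"].round(1).tolist(),f["view"].round(3).tolist())
s=monitor.sense(); print({k:(np.round(v,3).tolist()) for k,v in s.items()}, env.hold_point_z)
E
```

```text
pics
side [[395.0, 0.0, 257.4], [0.0, 395.0, 197.3], [0.0, 0.0, 1.0]] [[-0.991, -0.137, -0.006, 0.515], [-0.079, 0.607, -0.79, 0.117], [0.112, -0.783, -0.612, 0.983], [0.0, 0.0, 0.0, 1.0]]
top [[353.8, 0.0, 258.9], [0.0, 353.8, 187.1], [0.0, 0.0, 1.0]] [[-0.021, -1.0, -0.001, -0.045], [-0.998, 0.021, -0.063, 0.55], [0.063, -0.0, -0.998, 1.142], [0.0, 0.0, 0.0, 1.0]]
wrist [[297.3, 0.0, 259.6], [0.0, 297.3, 191.6], [0.0, 0.0, 1.0]] [[0.275, -0.961, -0.0, -0.524], [-0.924, -0.265, 0.274, -0.035], [-0.264, -0.075, -0.962, 0.379], [0.0, 0.0, 0.0, 1.0]]
{'clock': 0.15, 'joints': [-1.514, 0.313, 1.498, 0.0, 1.331, -0.223], 'qvel': [0.001, -0.001, -0.002, -0.001, 0.0, -0.0], 'joint_efforts': [0.001, -41.237, -25.98, -0.0, 0.003, 0.0], 'position': [0.145, -0.504, 0.205], 'ee_rot': [0.426, 0.565, -0.425, 0.565], 'contact_force': [0.253, 0.399, -0.782], 'ft_torque': [0.03, 0.009, 0.021], 'finger_gap': 0.999} 0.0187
```

View pics/top0.png

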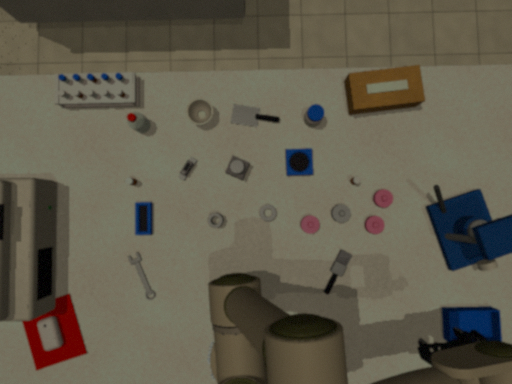

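View pics/side0.png

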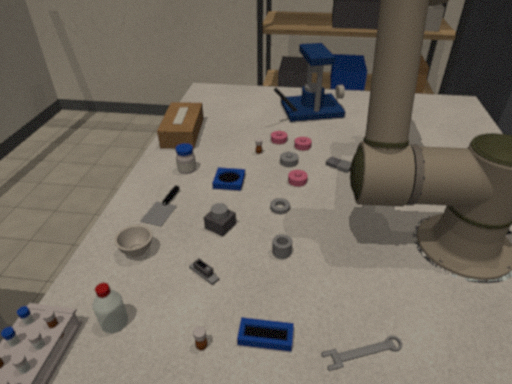

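View pics/wrist0.png

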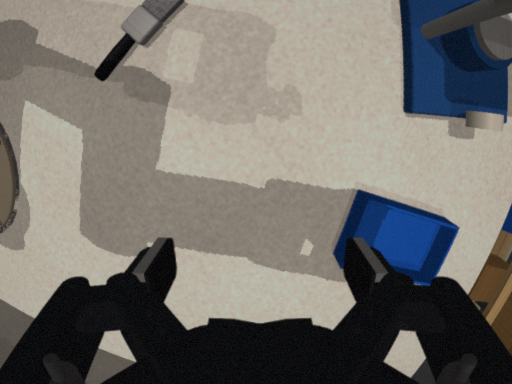

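```bash
cat > h.py <<'E'
from bench import env, kinematics, monitor, eyes, job
import cv2, numpy as np
from scipy.spatial.transform import Rotation as R
def grab(n,save=None):
    f=eyes.grab_frame(n); f["name"]=n
    if save: cv2.imwrite(f"pics/{save}.png",f["frame"][:,:,::-1]); np.savez(f"pics/{save}.npz",name=n,**{k:f[k] for k in("frame","mtx","view")})
    return f
def load(s):
    d=np.load(f"pics/{s}.npz"); return dict(name=str(d["name"]),frame=d["frame"],mtx=d["mtx"],view=d["view"])
def rays(f,uv):
    uv=np.atleast_2d(np.asarray(uv,float)); K=f["mtx"]; x=(uv[:,0]-K[0,2])/K[0,0]; y=(uv[:,1]-K[1,2])/K[1,1]
    if f["name"]=="wrist":
        r=np.hypot(x,y)+1e-12; d=np.c_[np.sin(r)*x/r,np.sin(r)*y/r,np.cos(r)]
    else: d=np.c_[x,y,np.ones(len(x))]
    V=f["view"]; return -V[:3,:3].T@V[:3,3], d@V[:3,:3]
def toplane(f,uv,z):
    c,d=rays(f,uv); return c+d*((z-c[2])/d[:,2])[:,None]
def proj(f,P):
    P=np.atleast_2d(P); V=f["view"]; K=f["mtx"]; q=P@V[:3,:3].T+V[:3,3]
    if f["name"]=="wrist":
        n=np.hypot(q[:,0],q[:,1])+1e-12; t=np.arctan2(n,q[:,2]); return np.c_[K[0,0]*t*q[:,0]/n+K[0,2],K[1,1]*t*q[:,1]/n+K[1,2]]
    return np.c_[K[0,0]*q[:,0]/q[:,2]+K[0,2],K[1,1]*q[:,1]/q[:,2]+K[1,2]]
def quat(yaw):  # tool x down, jaw axis (tool z) at angle yaw in the world xy plane
    x=np.array([0,0,-1.]); z=np.array([np.cos(yaw),np.sin(yaw),0]); y=np.cross(z,x)
    return R.from_matrix(np.c_[x,y,z]).as_quat()
def ortho(f,c,z,half=0.06,s=5): # rectified metric patch at height z; s px/mm /1000; rows: -x down, cols: -y right
    n=int(2*half*1000*s/2); g=np.linspace(half,-half,n); X,Y=np.meshgrid(g,g,indexing="ij")
    uv=proj(f,np.c_[X.ravel()+c[0],Y.ravel()+c[1],np.full(n*n,z)]).astype(np.float32).reshape(n,n,2)
    return cv2.remap(f["frame"],uv[...,0],uv[...,1],cv2.INTER_LINEAR)
E
python3 - <<'E'
from h import *
for n in ("top","side"): grab(n,n+"A")
T=load("topA")
for k,uv,z in [("nest",(299,162),.022),("tray",(145,218),.022),("gauge",(189,168),.03),("stand/plunger",(238,166),.062),("sleeve",(217,219),.04),("collar",(268,213),.016),("base",(341,213),.028),("vl",(134,181),.05),("vr",(354,181),.05)]:
    print(k,toplane(T,[uv],z).round(3)[0,:2])
s=monitor.sense(); print(R.from_quat(s["ee_rot"]).as_matrix().round(2).tolist())
for yaw in (0,np.pi/2,-np.pi/2,np.pi):
  print(yaw,kinematics.ik([.42,-.02,.33],quat(yaw)))
E
```

```text
nest [ 0.628 -0.19 ]
tray [0.456 0.315]
gauge [0.615 0.169]
stand/plunger [0.614 0.008]
sleeve [0.448 0.079]
collar [ 0.464 -0.085]
base [ 0.459 -0.32 ]
vl [0.574 0.341]
vr [ 0.56 -0.36]
[[-0.0, 0.96, 0.28], [0.0, 0.28, -0.96], [-1.0, 0.0, -0.0]]
0 [-3.27828358e-01  1.30548305e-02  1.53302078e+00 -4.44089210e-16
  1.59551704e+00 -3.27828358e-01]
1.5707963267948966 [-3.27828358e-01  1.30548305e-02  1.53302078e+00 -4.44089210e-16
  1.59551704e+00 -1.89862469e+00]
-1.5707963267948966 [-3.27828358e-01  1.30548305e-02  1.53302078e+00 -4.44089210e-16
  1.59551704e+00  1.24296797e+00]
3.141592653589793 [-3.27828358e-01  1.30548305e-02  1.53302078e+00 -4.44089210e-16
  1.59551704e+00  2.81376430e+00]
```

```bash
python3 - <<'E'
from h import *
s=monitor.sense(); f=grab("wrist"); c,d=rays(f,[[f["mtx"][0,2],f["mtx"][1,2]]]); M=R.from_quat(s["ee_rot"]).as_matrix()
print("cam in tool",M.T@(c-s["position"]),"axis",M.T@d[0], "world", c-s["position"])
p=[.40,-.02,.36]; 
for yaw in (-np.pi/2,):
  q=kinematics.ik(p,quat(yaw)); print(q)
E
```

```text
cam in tool [-0.16903493  0.06939173 -0.00091267] axis [ 9.61649286e-01 -2.74281492e-01  5.60140541e-04] world [0.06644963 0.01994778 0.16904256]
[-3.44589889e-01 -3.68396697e-02  1.50708725e+00 -4.44089210e-16
  1.67134508e+00  1.22620644e+00]
```

```bash
python3 - <<'E'
from h import *
env.reach([.43,-.02,.33],quat(-np.pi/2)); env.hold(.2)
f=grab("wrist","wB"); s=monitor.sense(); print(s["clock"],s["position"],s["joints"])
E
```

```text
2.6167 [ 0.4300226  -0.02033279  0.32990064] [-3.20751274e-01  3.69318292e-02  1.50873580e+00 -6.56382043e-05
  1.59613379e+00  1.25062491e+00]
```

View pics/wB.png

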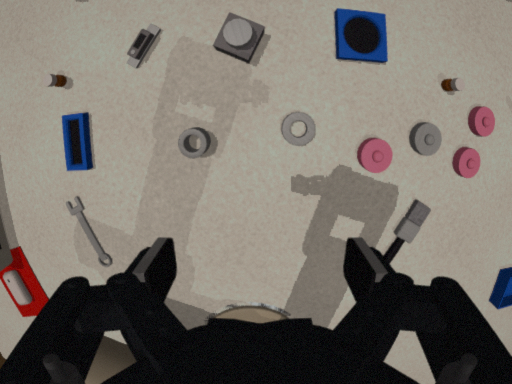

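```bash
python3 - <<'E'
from h import *
f=load("wB"); T=load("topA")
L=[("base",(.459,-.32),.024),("sleeve",(.448,.079),.04),("collar",(.464,-.085),.016),("stand",(.614,.008),.062),("nest",(.628,-.19),.022),("tray",(.456,.315),.022),("gauge",(.615,.169),.03)]
for g,nm in((f,"mW"),(T,"mT")):
  t=[]
  for n,c,z in L:
    p=ortho(g,c,z,.07,3)[:,:,::-1].copy(); p=cv2.resize(p,(190,190)); cv2.putText(p,n,(3,12),0,.4,(0,0,255)); t.append(p)
  t.append(np.zeros_like(t[0])); cv2.imwrite(f"pics/{nm}.png",np.vstack([np.hstack(t[:4]),np.hstack(t[4:])]))
E
```

```text
(no output)
```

View pics/mW.png

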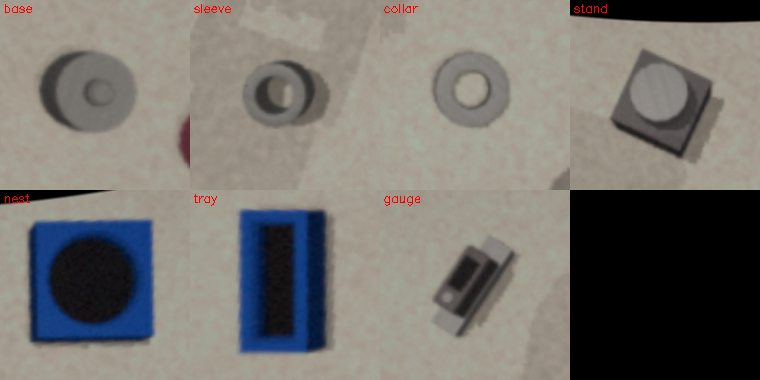

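```bash
cat >> h.py <<'E'
S=3000. # px per m in 'rect' patches
def rect(f,c,z,half=.07):
    n=int(2*half*S); g=half-(np.arange(n)+.5)/S; X,Y=np.meshgrid(g,g,indexing="ij")
    uv=proj(f,np.c_[X.ravel()+c[0],Y.ravel()+c[1],np.full(n*n,z)]).astype(np.float32).reshape(n,n,2)
    return cv2.remap(f["frame"],uv[...,0],uv[...,1],cv2.INTER_LINEAR)
def px2w(p,c,half=.07): # patch px (col,row) -> world xy
    return np.array([c[0]+half-(p[1]+.5)/S, c[1]+half-(p[0]+.5)/S])
def biggest(m,c,half=.07,fill=True,k=7):
    m=cv2.morphologyEx(m.astype(np.uint8)*255,cv2.MORPH_OPEN,np.ones((k,k),np.uint8))
    C,_=cv2.findContours(m,cv2.RETR_EXTERNAL,cv2.CHAIN_APPROX_NONE); C=[x for x in C if cv2.contourArea(x)>300]
    return max(C,key=cv2.contourArea)
def masks(p):
    p=cv2.GaussianBlur(p,(5,5),0).astype(float); v=p.max(2); s=(v-p.min(2))/(v+1); return p,v,s
E
python3 - <<'E'
from h import *
f=load("wB")
for n,c,z in [("base",(.459,-.32),.024),("sleeve",(.448,.079),.04),("collar",(.464,-.085),.016),("stand",(.614,.008),.062),("gauge",(.615,.169),.03),("nest",(.628,-.19),.022),("tray",(.456,.315),.022)]:
  p=rect(f,c,z); p,v,s=masks(p)
  print(n,[ (int(v[y,x]),round(s[y,x],2)) for y in(210,) for x in range(20,420,25)])
  print(n,[ (int(v[y,x]),round(s[y,x],2)) for x in(210,) for y in range(20,420,25)])
E
```

```text
base [(164, np.float64(0.12)), (165, np.float64(0.13)), (164, np.float64(0.13)), (67, np.float64(0.12)), (73, np.float64(0.08)), (118, np.float64(0.07)), (120, np.float64(0.07)), (86, np.float64(0.06)), (116, np.float64(0.06)), (114, np.float64(0.08)), (120, np.float64(0.07)), (124, np.float64(0.08)), (163, np.float64(0.12)), (158, np.float64(0.14)), (161, np.float64(0.14)), (162, np.float64(0.12))]
base [(164, np.float64(0.12)), (161, np.float64(0.13)), (161, np.float64(0.13)), (163, np.float64(0.13)), (118, np.float64(0.07)), (119, np.float64(0.08)), (109, np.float64(0.05)), (108, np.float64(0.06)), (103, np.float64(0.08)), (119, np.float64(0.08)), (119, np.float64(0.08)), (145, np.float64(0.1)), (165, np.float64(0.11)), (165, np.float64(0.13)), (164, np.float64(0.12)), (164, np.float64(0.13))]
sleeve [(151, np.float64(0.13)), (145, np.float64(0.14)), (153, np.float64(0.14)), (154, np.float64(0.14)), (116, np.float64(0.09)), (72, np.float64(0.04)), (65, np.float64(0.11)), (105, np.float64(0.14)), (154, np.float64(0.14)), (117, np.float64(0.07)), (56, np.float64(0.11)), (103, np.flo
[... 3798 characters left out ...]
p.float64(0.11)), (129, np.float64(0.82)), (93, np.float64(0.9)), (27, np.float64(0.5)), (20, np.float64(0.1)), (25, np.float64(0.31)), (130, np.float64(0.86)), (57, np.float64(0.86)), (65, np.float64(0.47)), (155, np.float64(0.15)), (164, np.float64(0.11)), (161, np.float64(0.14)), (164, np.float64(0.13))]
tray [(163, np.float64(0.11)), (131, np.float64(0.42)), (104, np.float64(0.84)), (19, np.float64(0.15)), (23, np.float64(0.12)), (18, np.float64(0.16)), (18, np.float64(0.21)), (19, np.float64(0.1)), (20, np.float64(0.1)), (20, np.float64(0.1)), (22, np.float64(0.13)), (19, np.float64(0.2)), (52, np.float64(0.64)), (131, np.float64(0.83)), (160, np.float64(0.12)), (163, np.float64(0.15))]
```

```bash
cat >> h.py <<'E'
def circ(f,c,z,lo,hi,half=.07,smax=.7,save=None,inner=False):
    for _ in range(2):
        p,v,s=masks(rect(f,c,z,half)); m=(v>lo)&(v<hi)&(s<smax)
        k=biggest(m,c,half); h=cv2.convexHull(k) if not inner else k
        e=cv2.fitEllipse(h); w=px2w(e[0],c,half); c=tuple(w)
    return w, np.array(e[1])/S*1e3
def brect(f,c,z,half=.08,lo=95):
    for _ in range(2):
        p,v,s=masks(rect(f,c,z,half)); k=biggest((v>lo)&(s>.4),c,half); r=cv2.minAreaRect(k); w=px2w(r[0],c,half); c=tuple(w)
    b=cv2.boxPoints(r); e=b[1]-b[0] if np.linalg.norm(b[1]-b[0])>np.linalg.norm(b[2]-b[1]) else b[2]-b[1]
    return w,np.array(r[1])/S*1e3,np.arctan2(-e[0],-e[1])  # angle of the long edge in world
E
python3 - <<'E'
from h import *
f=load("wB");T=load("topA")
for nm,g in(("W",f),("T",T)):
 for n,c,z,lo,hi in [("base",(.459,-.32),.024,95,141),("sleeve",(.448,.079),.04,80,138),("collar",(.464,-.085),.016,90,148),("plunger",(.614,.008),.062,112,150)]:
  try: print(nm,n,*[x.round(4).tolist() for x in circ(g,c,z,lo,hi)])
  except Exception as e: print(n,e)
 for n,c in (("nest",(.628,-.19)),("tray",(.456,.315))): 
  a=brect(g,c,.022); print(nm,n,a[0].round(4),a[1].round(1),np.degrees(a[2]).round(1))
 print(nm,"nestfloor",circ(g,(.628,-.19),.012,-1,40,smax=9))
 c=(.615,.169); p,v,s=masks(rect(g,c,.01)); k=biggest((v<142),c); r=cv2.minAreaRect(k); print("gauge",px2w(r[0],c),np.array(r[1])/3,r[2])
E
```

```text
W base [0.4607, -0.3209] [58.7973, 61.2563]
W sleeve [0.448, 0.0784] [51.5994, 66.127]
W collar [0.4682, -0.0823] [56.7477, 60.612]
W plunger [0.6164, 0.0127] [42.1483, 42.2853]
W nest [ 0.6324 -0.1896] [86.  86.2] -88.8
W tray [0.4588 0.3232] [ 49.9 104.7] -0.3
W nestfloor (array([ 0.63386931, -0.19118725]), array([61.27943929, 63.04216003]))
gauge [0.61874653 0.17801664] [45.05352783 81.53092448] 33.231712341308594
base OpenCV(4.12.0) /io/opencv/modules/imgproc/src/shapedescr.cpp:361: error: (-201:Incorrect size of input array) There should be at least 5 points to fit the ellipse in function 'fitEllipseNoDirect'

sleeve OpenCV(4.12.0) /io/opencv/modules/imgproc/src/shapedescr.cpp:361: error: (-201:Incorrect size of input array) There should be at least 5 points to fit the ellipse in function 'fitEllipseNoDirect'

collar OpenCV(4.12.0) /io/opencv/modules/imgproc/src/shapedescr.cpp:361: error: (-201:Incorrect size of input array) There should be at least 5 points to fit the ellipse in function 'fitEllipseNoDirect'

plunger OpenCV(4.12.0) /io/opencv/modules/imgproc/src/shapedescr.cpp:361: error: (-201:Incorrect size of input array) There should be at least 5 points to fit the ellipse in function 'fitEllipseNoDirect'
Traceback (most recent call last):
  File "h.py", line 51, in brect
    p,v,s=masks(rect(f,c,z,half)); k=biggest((v>lo)&(s>.4),c,half); r=cv2.minAreaRect(k); w=px2w(r[0],c,half); c=tuple(w)
                                     ~~~~~~~^^^^^^^^^^^^^^^^^^^^^^
  File "h.py", line 40, in biggest
    return max(C,key=cv2.contourArea)
ValueError: max() iterable argument is empty
```

```bash
python3 - <<'E'
from h import *
env.reach([.4607,-.3209,.16],quat(0)); env.hold(.15)
f=grab("wrist","wC"); s=monitor.sense(); print(s["clock"],s["position"],s["joints"].round(2) if hasattr(s["joints"],"round") else s["joints"])
print(circ(f,(.4607,-.3209),.024,95,141), circ(f,(.4607,-.3209),.024,90,142))
E
```

```text
4.6083 [ 0.46088374 -0.32066389  0.16027566] [-0.82  0.43  1.45  0.    1.26 -0.82]
(array([ 0.46074184, -0.32030982]), array([58.2999471 , 60.70186361])) (array([ 0.4607126, -0.320079 ]), array([58.99016317, 60.85871887]))
```

View pics/wC.png

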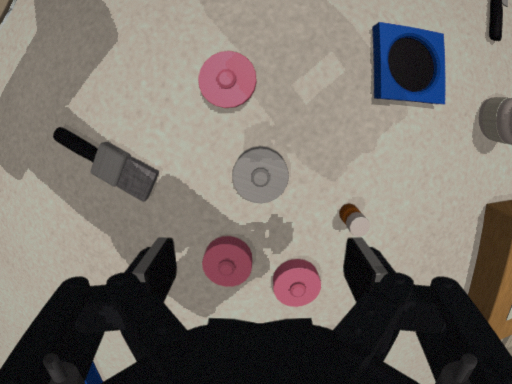

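```bash
python3 - <<'E'
from h import *
f=load("wC"); a=brect(f,(.6324,-.1896),.022); print(a)
x,y=.4607,-.3203
print(env.movel([x,y,.008],velocity=.15,guard=15)); 
env.close_gripper(50); s=monitor.sense(); print(s["clock"],s["position"],s["finger_gap"],s["contact_force"])
env.movel([x,y,.10],velocity=.2); s=monitor.sense(); print(s["clock"],s["finger_gap"],s["contact_force"])
env.reach([.6324,-.1896,.16],quat(0)); env.hold(.15)
f=grab("wrist","wD"); s=monitor.sense(); print(s["clock"],s["position"]); 
a=brect(f,(.6324,-.1896),.022); print(a)
E
```

```text
(array([ 0.63252855, -0.18992496]), array([85.9850769 , 86.25271606]), np.float32(-1.5556458))
False
6.5417 [ 0.46070207 -0.32030643  0.00798466] -0.0011231529641915461 [-0.60181392  0.67294034 -0.47462425]
7.15 0.0008352188492771997 [-0.14025294 -0.0557532  -0.52672452]
8.25 [ 0.63160984 -0.19080708  0.15972017]
(array([ 0.63242679, -0.18888849]), array([85.53736369, 87.17815145]), np.float32(-1.5537041))
```

View pics/wD.png

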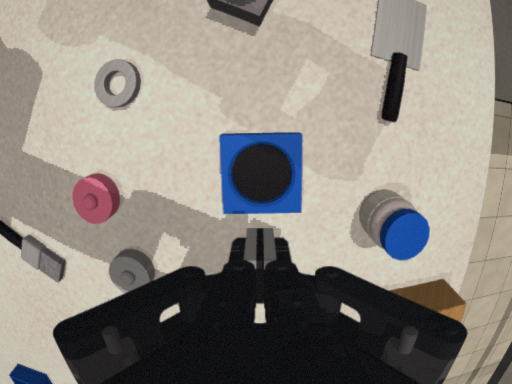

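```bash
python3 - <<'E'
from h import *
f=load("wD")
print(circ(f,(.4607,-.3203),.024,70,141), toplane(f,[[132,268]],.024))
T=grab("side","sD"); s=monitor.sense(); print(s["clock"])
cv2.imwrite("pics/sDz.png",cv2.resize(T["frame"][90:290,150:420,::-1],None,fx=2.8,fy=2.8))
E
```

```text
(array([ 0.46922291, -0.3114843 ]), array([62.71018473, 80.38948059])) [[ 0.46898037 -0.30783301  0.024     ]]
8.3
```

View pics/sDz.png

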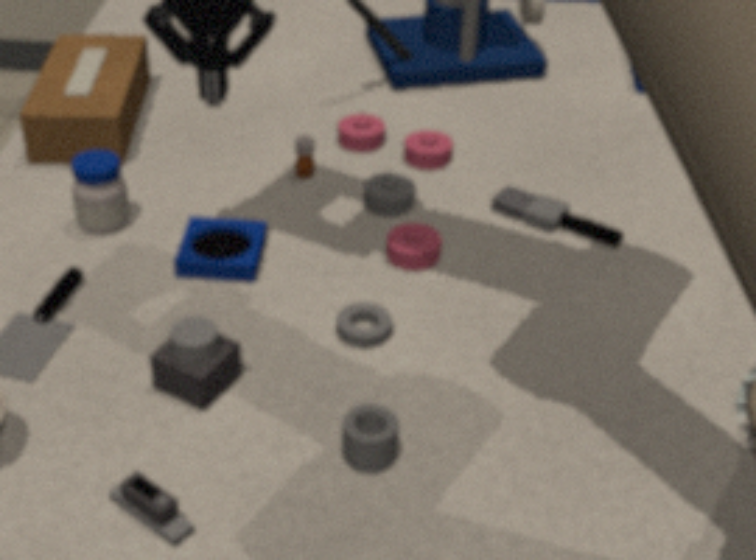

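```bash
python3 - <<'E'
from h import *
f=load("sD"); print(proj(f,[[.6316,-.1908,.1597],[.4607,-.3203,.012],[.4607,-.3203,.024]]))
W=load("wD"); print(proj(W,[[.6316,-.1908,.1597],[.4607,-.3203,.024]]))
T=grab("top","tD"); a=load("topA")
cv2.imwrite("pics/tDz.png",cv2.resize(np.vstack([a["frame"][150:250,240:440],T["frame"][150:250,240:440]])[:,:,::-1],None,fx=2.9,fy=2.9))
s=monitor.sense(); print(s["joints"])
E
```

```text
[[226.96681072 134.72894504]
 [289.14742217 159.15908427]
 [289.30956748 155.98986474]]
[[260.51017923 225.96484181]
 [128.09745079 275.81078269]]
[-4.69758950e-01  6.50205348e-01  1.10104873e+00 -3.60268870e-05
  1.39055031e+00 -4.68534744e-01]
```

View pics/tDz.png

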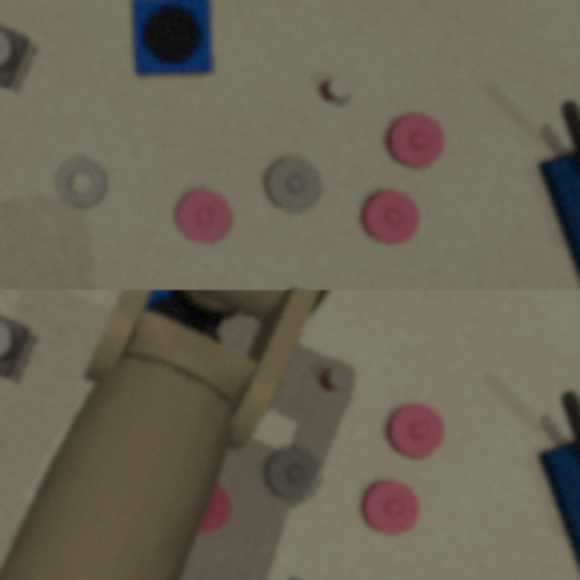

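```bash
python3 - <<'E'
from h import *
f=grab("side","sE"); s=monitor.sense(); print(s["position"],s["finger_gap"],s["clock"])
P=s["position"]; M=R.from_quat(s["ee_rot"]).as_matrix(); print(M.round(3).tolist())
pts=np.array([P,P+[0,0,.0187],P+[0,0,.0187+.054]]); print(proj(f,pts))
im=cv2.resize(f["frame"][70:160,170:290,::-1],None,fx=6,fy=6,interpolation=cv2.INTER_CUBIC).copy()
for u,v in proj(f,pts): cv2.circle(im,(int((u-170+.5)*6),int((v-70+.5)*6)),4,(0,0,255),1)
cv2.imwrite("pics/sEz.png",im)
E
```

```text
[ 0.63206439 -0.19019948  0.15996985] -0.0007907917054732422 8.4
[[-0.0, 0.001, 1.0], [0.0, 1.0, -0.001], [-1.0, 0.0, -0.0]]
[[226.75628887 134.73683727]
 [226.39637069 128.74110829]
 [225.31338631 110.70011709]]
```

View pics/sEz.png

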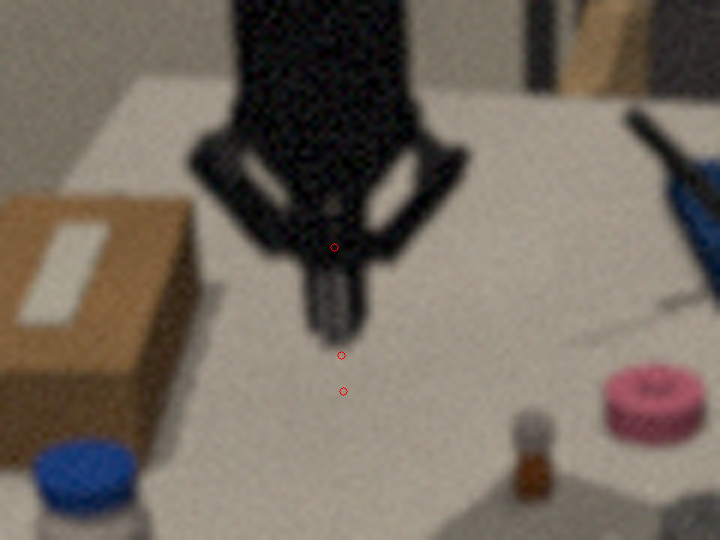

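```bash
python3 - <<'E'
from h import *
f=grab("wrist","wE"); s=monitor.sense(); P=s["position"]
for d in (0,.01,.02,.025,.03,.05): print(d,proj(f,P+np.array([0,0,d]))[0].round(1))
im=cv2.resize(f["frame"][190:330,180:340,::-1],None,fx=4,fy=4,interpolation=cv2.INTER_CUBIC); im=cv2.convertScaleAbs(im,alpha=2); cv2.imwrite("pics/wEz.png",im)
E
```

```text
0 [260.4 225.8]
0.01 [260.5 232.3]
0.02 [260.5 239.6]
0.025 [260.5 243.6]
0.03 [260.6 247.7]
0.05 [260.7 267.1]
```

View pics/wEz.png

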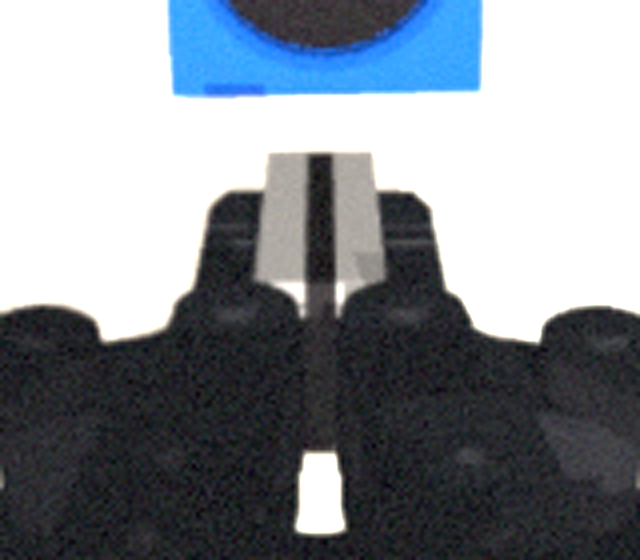

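```bash
python3 - <<'E'
from h import *
W=load("wE"); P=np.array([.6321,-.1902,.16])
for d in (0,.01,.02,.025,.03): print(d,proj(W,P+np.array([0,.011,d]))[0].round(1))
env.reach([.53,-.22,.05],quat(0)); 
g=env.movel([.53,-.22,.002],velocity=.06,guard=4); s=monitor.sense(); print(g,s["position"],s["contact_force"],s["clock"])
if not g:
  g=env.movel([.53,-.22,-.035],velocity=.04,guard=4); s=monitor.sense(); print(g,s["position"],s["contact_force"],s["clock"])
f=grab("side","sF"); im=cv2.resize(f["frame"][90:200,200:330,::-1],None,fx=5,fy=5); cv2.imwrite("pics/sFz.png",im)
E
```

```text
0 [260.3 209.2]
0.01 [260.4 215. ]
0.02 [260.4 221.4]
0.025 [260.4 225. ]
0.03 [260.5 228.7]
False [ 0.53022843 -0.22014105  0.00232984] [-0.08398579  0.51768772 -0.82267872] 10.0583
True [ 0.52987759 -0.21987155 -0.02562523] [-2.55902514  0.56116693  9.01053079] 10.7417
```

View pics/sFz.png

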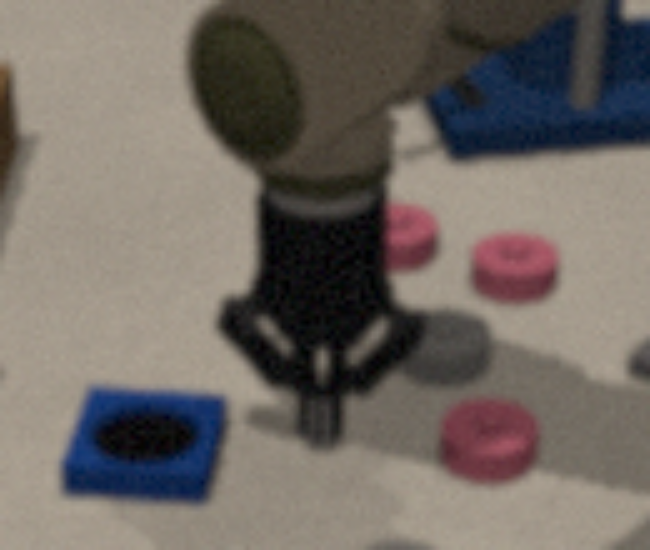

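```bash
cat >> h.py <<'E'
OFF=.025
def back(g): # tip setback for gap g (m)
    L=.05715; a=np.arcsin(np.sin(np.radians(-5.9))+g/2/L); return L*(np.cos(np.radians(5.9))-np.cos(a))
def zc(tip,g): return tip-OFF-back(g)
def st(tag=""):
    s=monitor.sense(); print(tag,"t%.2f"%s["clock"],np.round(s["position"],4).tolist(),"gap %.3f"%s["finger_gap"],"F",np.round(s["contact_force"],1).tolist()); return s
E
python3 - <<'E'
from h import *
env.movel([.53,-.22,.08],velocity=.25); env.release()
env.reach([.4607,-.3203,.12],quat(0)); env.hold(.1)
f=grab("wrist","wG"); c,d=circ(f,(.4607,-.3203),.024,95,141); print(c,d); st()
assert abs(d-60).max()<3
env.movel([c[0],c[1],zc(.013,.06)],velocity=.15,guard=12); st("down")
env.close_gripper(50); st("closed")
env.movel([c[0],c[1],.08],velocity=.2); env.hold(.1); st("up")
grab("side","sG"); grab("wrist","wG2")
E
```

```text
[ 0.4183965  -0.36666763] [146.17218018 169.84369914]
 t12.88 [0.4611, -0.3193, 0.1196] gap 0.999 F [0.2, 0.1, 0.4]Traceback (most recent call last):
  File "<stdin>", line 5, in <module>
AssertionError
```

```bash
python3 - <<'E'
from h import *
f=load("wG"); p=rect(f,(.4607,-.3203),.024); m=masks(p); v=m[1]; print(v[210,::25].astype(int),v[::25,210].astype(int))
cv2.imwrite("pics/wGr.png",p[:,:,::-1])
E
```

```text
[166 164 179 162 163 135 123 140 136 133 135 136 156 156 134 125 133] [161 171 172 179 179 138 136 125 136 136 140 135 166 181 180 182 181]
```

View pics/wGr.png

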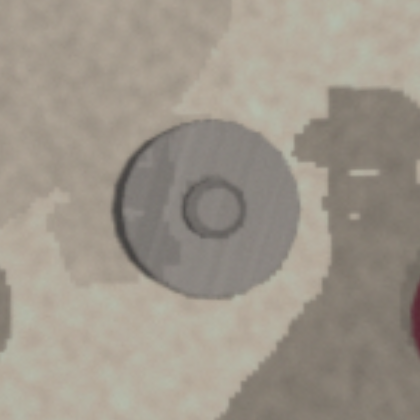

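```bash
python3 - <<'E'
from h import *
c=(.461,-.3204)
env.movel([c[0],c[1],zc(.013,.06)],velocity=.15,guard=12); st("down")
env.close_gripper(50); st("closed")
env.movel([c[0],c[1],.08],velocity=.2); env.hold(.1); st("up")
f=grab("side","sG"); w=grab("wrist","wG2")
im=np.hstack([cv2.resize(f["frame"][60:240,190:400],(420,360)),cv2.resize(w["frame"],None,fx=.74,fy=.74)[:360]]) if 0 else None
a=cv2.resize(f["frame"][60:240,190:400],(378,324)); b=cv2.resize(w["frame"],(420,324)); cv2.imwrite("pics/sGw.png",np.hstack([a,b])[:,:,::-1])
E
```

```text
down t13.94 [0.4615, -0.3208, -0.0162] gap 1.001 F [-0.7, 0.3, 0.9]
closed t14.33 [0.4615, -0.3207, -0.0158] gap 0.673 F [-0.1, 2.1, 8.1]
up t15.07 [0.4602, -0.3196, 0.0781] gap 0.675 F [-0.8, 0.1, -5.6]
```

View pics/sGw.png

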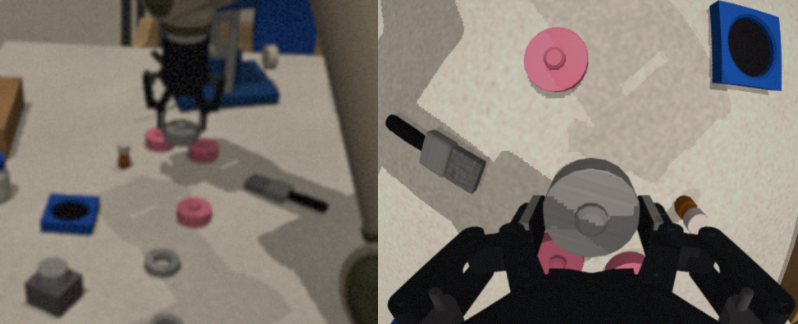

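```bash
python3 - <<'E'
from h import *
w=load("wG2"); c=(.4602,-.3196)
p=rect(w,c,.094+.024); cv2.imwrite("pics/wG2r.png",p[:,:,::-1])
E
```

```text
(no output)
```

View pics/wG2r.png

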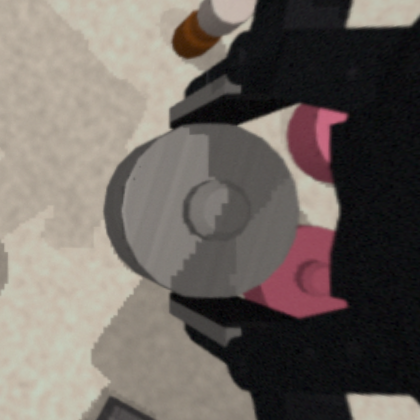

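```bash
python3 - <<'E'
from h import *
c=(.6324,-.1895)
env.reach([c[0],c[1],.06],quat(0)); env.movel([c[0],c[1],.02],velocity=.1); st("above")
g=env.movel([c[0],c[1],-.0045],velocity=.05,guard=8); env.hold(.1); st(g)
f=grab("wrist","wH"); a=cv2.resize(f["frame"],(512,384)); cv2.imwrite("pics/wH_.png",a[:,:,::-1])
E
```

```text
above t16.59 [0.6325, -0.19, 0.0204] gap 0.673 F [0.7, 0.6, -4.8]
True t17.18 [0.6321, -0.1892, -0.0037] gap 0.678 F [-1.3, 0.6, 5.2]
```

View pics/wH_.png

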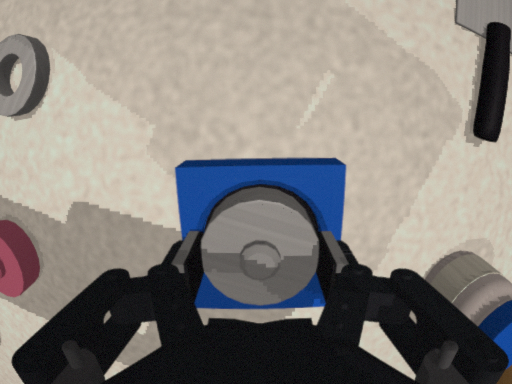

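```bash
python3 - <<'E'
from h import *
env.release(); env.hold(.1); c=(.6324,-.1895)
env.movel([c[0],c[1],.12],velocity=.25); env.hold(.1); st()
f=grab("wrist","wI"); cv2.imwrite("pics/wIr.png",rect(f,c,.036)[:,:,::-1])
# go to sleeve hover
env.reach([.448,.0785,.12],quat(0)); env.hold(.1); st()
f=grab("wrist","wJ"); p=rect(f,(.448,.0785),.04); cv2.imwrite("pics/wIJ.png",np.hstack([cv2.imread("pics/wIr.png"),p[:,:,::-1]])[:,:800])
E
```

```text
t18.47 [0.6316, -0.1891, 0.1179] gap 0.999 F [0.2, 0.7, 0.1]
 t19.85 [0.4488, 0.0778, 0.1199] gap 1.003 F [-0.2, -0.4, -0.7]
```

View pics/wIJ.png

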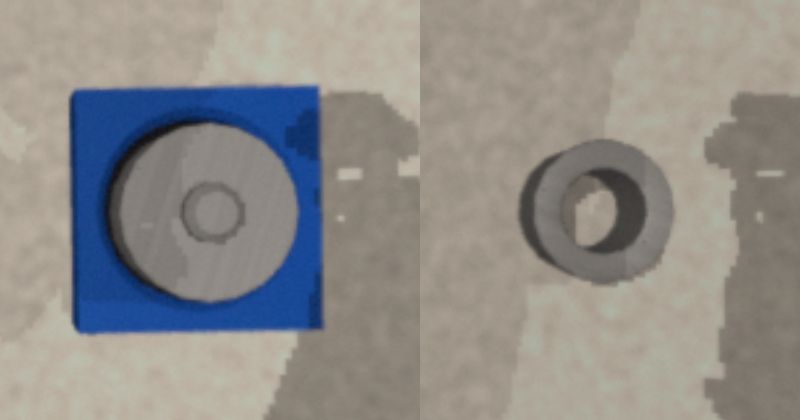

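```bash
python3 - <<'E'
from h import *
c=(.4472,.0872); z0=zc(.010,.048)
env.movel([c[0],c[1],.08],velocity=.15)
env.movel([c[0],c[1],z0],velocity=.15,guard=12); st("down")
env.close_gripper(50); s=st("closed"); z0=s["position"][2]
env.movel([c[0],c[1],z0+.11],velocity=.25); st("up")
env.reach([.6318,-.1895,z0+.11],quat(0)); env.hold(.1)
w=grab("wrist","wK"); st()
np.savetxt("z0.txt",[z0])
cv2.imwrite("pics/wK_.png",w["frame"][:,:,::-1])
E
```

```text
down t21.12 [0.448, 0.0871, -0.0167] gap 1.000 F [-0.7, 0.3, 0.8]
closed t21.58 [0.4478, 0.0872, -0.0167] gap 0.556 F [-2.1, 0.4, 9.0]
up t22.18 [0.4463, 0.0873, 0.0921] gap 0.558 F [-0.1, 0.3, -3.6]
 t23.58 [0.6318, -0.1883, 0.0935] gap 0.554 F [0.0, 0.2, -2.8]
```

View pics/wK_.png

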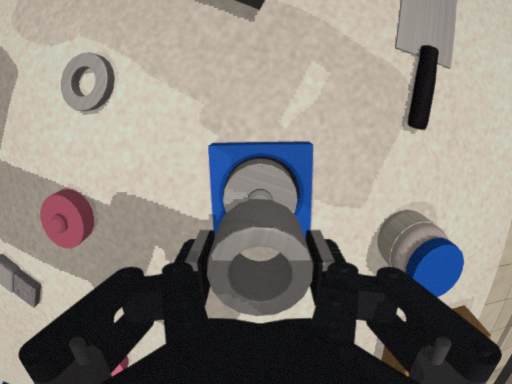

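```bash
python3 - <<'E'
from h import *
w=load("wK"); c=(.6318,-.1885); z0=float(np.loadtxt("z0.txt"))
cv2.imwrite("pics/wKr.png",rect(w,c,.150)[:,:,::-1])
g=env.movel([.6320,-.1895,z0+.060],velocity=.12); st()
w=grab("wrist","wL"); cv2.imwrite("pics/wKL.png",np.hstack([cv2.imread("pics/wKr.png")[:,20:400],rect(w,(.6320,-.1895),.1)[:,20:400,::-1]]))
E
```

```text
t24.15 [0.6324, -0.1896, 0.044] gap 0.551 F [-0.2, -0.1, -2.3]
```

View pics/wKL.png

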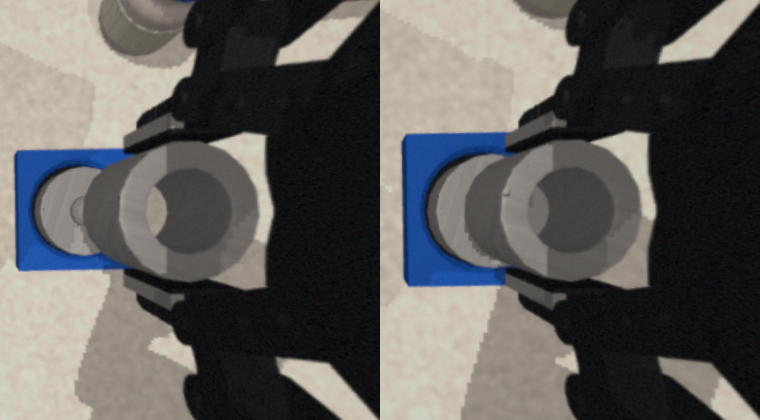

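```bash
python3 - <<'E'
from h import *
z0=float(np.loadtxt("z0.txt"))
g=env.movel([.6318,-.1895,z0+.034],velocity=.06,guard=8); env.hold(.1); s=st(g); print("seat height err mm",(s["position"][2]-z0-.036)*1e3)
if s["position"][2]-z0-.036<.0025:
    env.release(); env.hold(.1); env.movel([.6318,-.1895,.14],velocity=.25); env.hold(.1)
    w=grab("wrist","wM"); st()
    cv2.imwrite("pics/wMr.png",rect(w,(.6318,-.1895),.076)[:,:,::-1])
    env.reach([.468,-.0835,.10],quat(0)); env.hold(.15); w=grab("wrist","wN"); st()
    cv2.imwrite("pics/wMN.png",np.hstack([cv2.imread("pics/wMr.png"),rect(w,(.468,-.0835),.016)[:,:,::-1]])[:,:800])
else: grab("wrist","wM")
E
```

```text
True t24.73 [0.6314, -0.1894, 0.0191] gap 0.551 F [-1.2, 0.4, 5.9]
seat height err mm -0.13935797982559534
 t26.07 [0.6311, -0.1892, 0.1382] gap 1.001 F [-0.3, -0.3, -0.0]
 t27.09 [0.4688, -0.0841, 0.0999] gap 1.001 F [-0.6, -0.5, -0.2]
```

View pics/wMN.png

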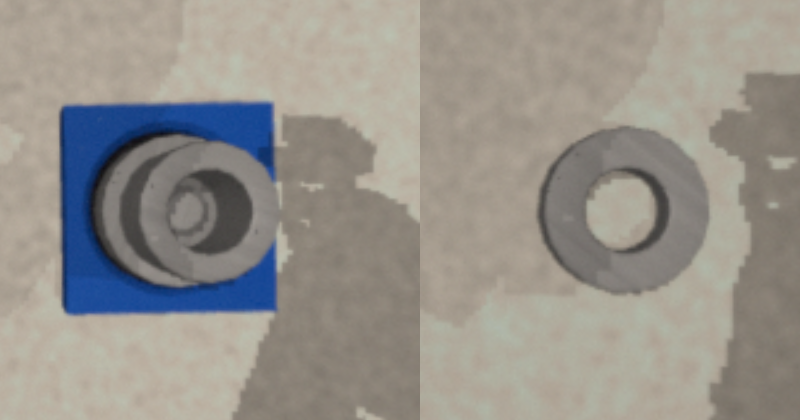

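```bash
python3 - <<'E'
from h import *
c=(.468,-.0825); z0=zc(.004,.056)
env.movel([c[0],c[1],.05],velocity=.15)
env.movel([c[0],c[1],z0],velocity=.12,guard=12); st("down")
env.close_gripper(50); s=st("closed"); z0=s["position"][2]; np.savetxt("z0.txt",[z0])
env.movel([c[0],c[1],z0+.12],velocity=.25); st("up")
env.reach([.6312,-.1894,z0+.12],quat(0)); env.movel([.6312,-.1894,z0+.095],velocity=.1); env.hold(.15)
w=grab("wrist","wP"); s=st()
cv2.imwrite("pics/wPr.png",np.hstack([rect(w,s["position"][:2],.111)[:,20:400,::-1],rect(w,s["position"][:2],.076)[:,20:400,::-1]]))
E
```

```text
down t28.35 [0.4686, -0.0827, -0.0244] gap 1.003 F [-0.8, -0.5, 0.2]
closed t28.77 [0.4685, -0.0827, -0.0241] gap 0.623 F [-2.4, 1.7, 9.3]
up t29.40 [0.4673, -0.0822, 0.0947] gap 0.619 F [0.1, -0.6, -3.4]
 t30.80 [0.6315, -0.1895, 0.0717] gap 0.621 F [0.2, 0.5, -2.0]
```

View pics/wPr.png

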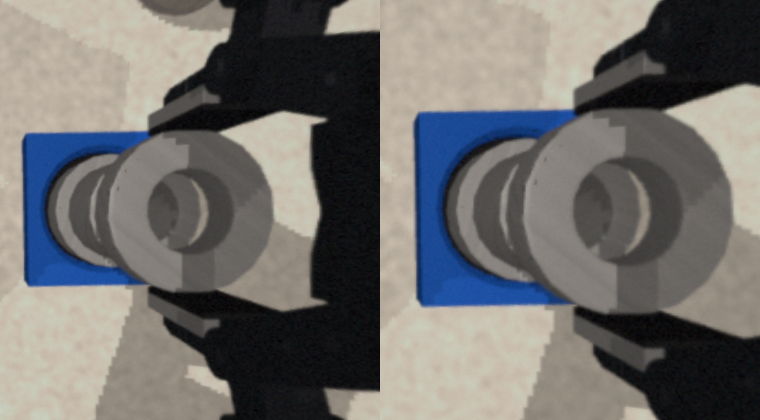

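```bash
python3 - <<'E'
from h import *
z0=float(np.loadtxt("z0.txt")); c=(.6311,-.1890)
g=env.movel([*c,z0+.074],velocity=.05,guard=8); env.hold(.1); s=st(g); print("seat err mm",(s["position"][2]-z0-.076)*1e3)
if abs(s["position"][2]-z0-.076)<.0025:
    env.release(); env.hold(.1); env.movel([*c,.16],velocity=.25); env.hold(.1)
    w=grab("wrist","wQ"); st()
    cv2.imwrite("pics/wQr.png",rect(w,c,.092)[:,:,::-1])
    env.reach([.6164,.0127,.14],quat(0)); env.hold(.15); w=grab("wrist","wR"); st()
    cv2.imwrite("pics/wQR.png",np.hstack([cv2.imread("pics/wQr.png"),rect(w,(.6164,.0127),.062)[:,:,::-1]])[:,:800])
    sd=grab("side","sQ")
E
```

```text
True t31.30 [0.6309, -0.189, 0.0518] gap 0.624 F [-0.2, -0.5, 5.4]
seat err mm -0.06941104137565823
 t32.56 [0.6306, -0.1887, 0.1585] gap 1.000 F [0.4, -0.5, 0.3]
 t33.58 [0.6167, 0.0112, 0.14] gap 0.999 F [0.1, 0.3, -0.0]
```

View pics/wQR.png

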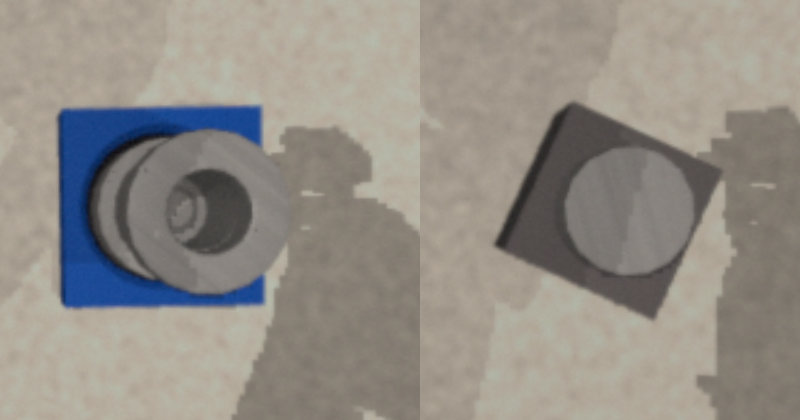

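```bash
python3 - <<'E'
from h import *
c=(.6162,.0127); z0=zc(.044,.044)
env.movel([*c,z0],velocity=.12,guard=12); st("down")
env.close_gripper(50); s=st("closed"); z0=s["position"][2]; np.savetxt("z0.txt",[z0])
env.movel([*c,z0+.12],velocity=.2); st("up")
env.reach([.6309,-.1890,z0+.12],quat(0)); env.movel([.6309,-.1890,z0+.100],velocity=.1); env.hold(.15)
w=grab("wrist","wS"); s=st(); sd=grab("side","sS")
a=rect(w,s["position"][:2],.162)[:,:,::-1]; b=cv2.resize(sd["frame"][60:210,190:320,::-1],(364,420)); cv2.imwrite("pics/wSr.png",np.hstack([a,b]))
E
```

```text
down t34.81 [0.6167, 0.0126, 0.0178] gap 0.998 F [0.4, -1.0, -0.4]
closed t35.28 [0.6167, 0.0126, 0.0176] gap 0.490 F [0.1, 1.0, 4.9]
up t36.03 [0.6153, 0.0128, 0.1359] gap 0.493 F [-0.4, 0.4, -3.0]
 t37.41 [0.6312, -0.1889, 0.1183] gap 0.491 F [0.3, -0.6, -2.7]
```

View pics/wSr.png

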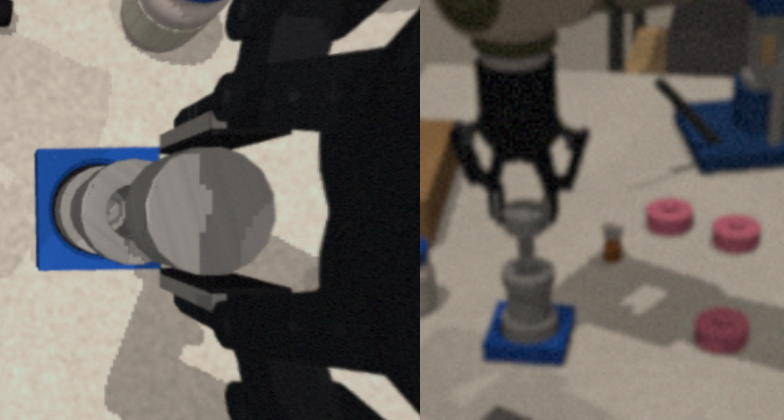

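```bash
python3 - <<'E'
from h import *
z0=float(np.loadtxt("z0.txt")); c=(.6308,-.1888)
g=env.movel([*c,z0+.050],velocity=.07,guard=7); env.hold(.1); s=st(g); print("seat err mm",(s["position"][2]-z0-.052)*1e3)
if abs(s["position"][2]-z0-.052)<.0025:
    env.release(); env.hold(.1); env.movel([*c,.18],velocity=.25); env.hold(.05)
    w=grab("wrist","wT"); st()
    # hover for gauge and tray overview
    env.reach([.60,.175,.14],quat(0)); env.hold(.15); w=grab("wrist","wU"); st(); sd=grab("side","sU")
    cv2.imwrite("pics/wU_.png",np.hstack([cv2.resize(w["frame"],(480,360)),cv2.resize(sd["frame"][120:240,190:290],(300,360))])[:,:,::-1])
E
```

```text
True t38.21 [0.6303, -0.1886, 0.0697] gap 0.494 F [-0.1, -0.9, 5.1]
seat err mm 0.03194476357097631
 t39.50 [0.6302, -0.1885, 0.1784] gap 0.998 F [-0.1, 0.4, 0.3]
 t41.08 [0.6004, 0.1741, 0.14] gap 0.998 F [-0.4, -0.4, 0.1]
```

View pics/wU_.png

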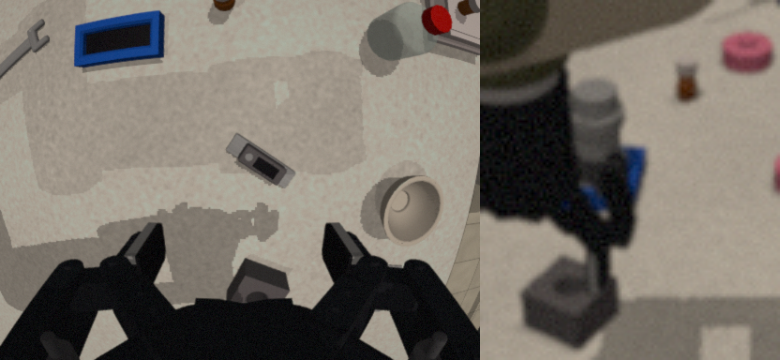

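```bash
python3 - <<'E'
from h import *
w=load("wU"); c=(.615,.172)
cv2.imwrite("pics/wUr.png",np.hstack([rect(w,c,.01)[:,20:400,::-1],rect(w,c,.03)[:,20:400,::-1]]))
for g in("wU",):
  a=brect(load(g),(.4588,.3232),.022); print(a)
E
```

```text
(array([0.45846667, 0.32353333]), array([105.66666667,  49.66666667]), np.float32(-3.1415927))
```

View pics/wUr.png

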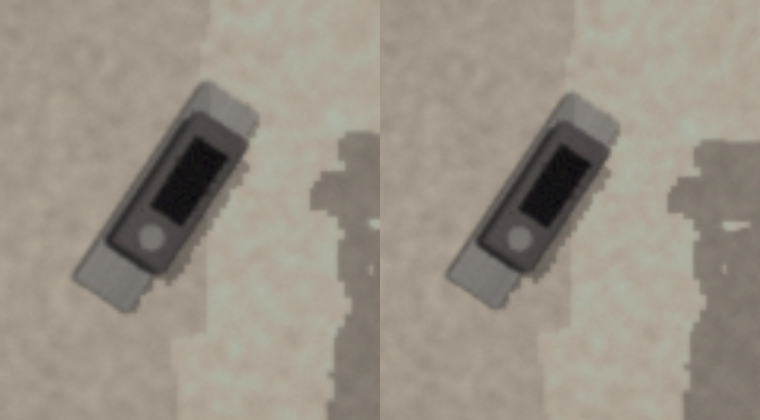

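```bash
python3 - <<'E'
from h import *
c=(.6190,.1799); yaw=np.radians(55.9); z0=zc(.0125,.020)
env.reach([*c,.09],quat(yaw)); env.hold(.1); w=grab("wrist","wV"); st()
env.movel([*c,z0],velocity=.12,guard=10); st("down")
env.close_gripper(50); s=st("closed"); z0=s["position"][2]; np.savetxt("z0.txt",[z0])
env.movel([*c,z0+.10],velocity=.2); st("up")
t=(.4586,.3233)
env.reach([*t,z0+.10],quat(np.pi/2)); env.hold(.15)
w=grab("wrist","wX"); s=st()
cv2.imwrite("pics/wX_.png",np.hstack([cv2.resize(w["frame"][:,:,::-1],(480,360)),cv2.resize(rect(w,s["position"][:2],.11)[:,:,::-1],(320,320),interpolation=cv2.INTER_AREA)[:].copy() if 0 else cv2.resize(rect(w,s["position"][:2],.11)[:,:,::-1],(320,360))]))
cv2.imwrite("pics/wXr.png",np.hstack([rect(w,s["position"][:2],.11)[:,20:400,::-1],rect(w,t,.022)[:,20:400,::-1]]))
E
```

```text
t42.20 [0.6191, 0.1799, 0.0904] gap 0.998 F [-0.3, 0.7, 0.3]
down t43.20 [0.6196, 0.18, -0.0115] gap 0.999 F [-0.2, -0.0, 0.7]
closed t43.82 [0.6192, 0.1799, -0.012] gap 0.222 F [-0.6, -0.3, 3.0]
up t44.47 [0.6182, 0.1798, 0.0864] gap 0.223 F [-0.4, -0.7, -1.8]
 t45.53 [0.4596, 0.3225, 0.0878] gap 0.219 F [0.3, -0.2, -2.4]
```

View pics/wX_.png

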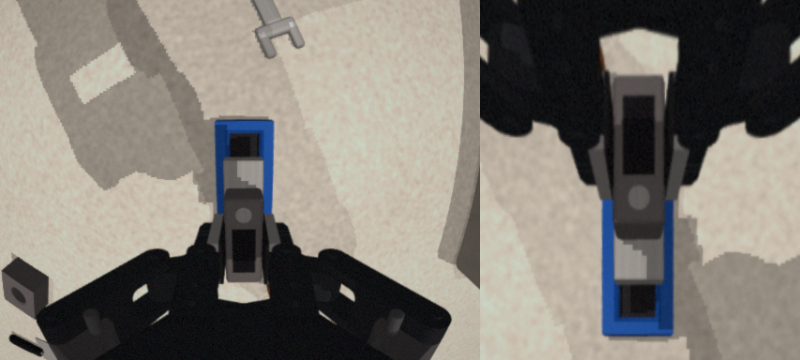

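View pics/wXr.png

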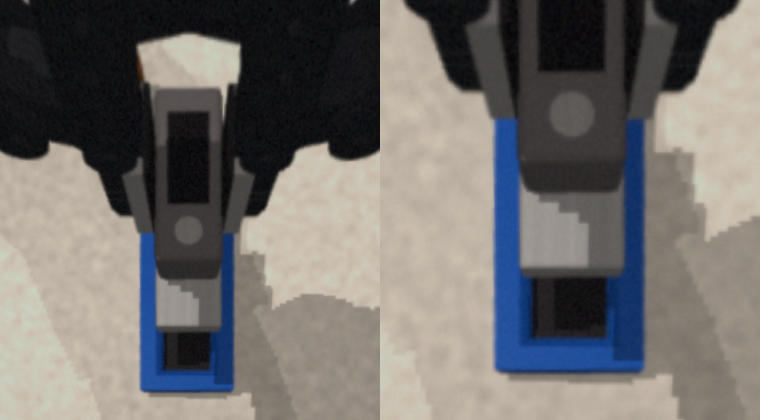

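```bash
python3 - <<'E'
from h import *
z0=float(np.loadtxt("z0.txt")); t=(.4582,.3232)
env.movel([*t,z0+.03],velocity=.1); st()
g=env.movel([*t,z0+.009],velocity=.04,guard=10); env.hold(.1); s=st(g); print("seat err mm",(s["position"][2]-z0-.012)*1e3)
w=grab("wrist","wY"); sd=grab("side","sY"); cv2.imwrite("pics/wY_.png",np.hstack([cv2.resize(w["frame"],(480,360)),cv2.resize(sd["frame"][270:370,220:305],(306,360))])[:,:,::-1])
E
```

```text
t46.38 [0.4586, 0.3234, 0.0186] gap 0.219 F [0.1, -0.0, -1.5]
True t46.95 [0.458, 0.323, -0.0002] gap 0.222 F [-0.9, -1.3, 4.7]
seat err mm -0.19633393565439763
```

View pics/wY_.png

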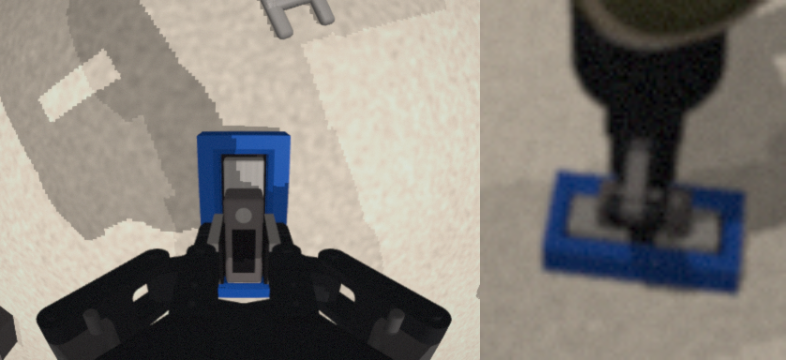

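```bash
python3 - <<'E'
from h import *
z0=float(np.loadtxt("z0.txt")); t=(.4582,.3232)
g=env.movel([*t,z0+.004],velocity=.03,guard=15); s=st(g); print("err mm",(s["position"][2]-z0-.012)*1e3)
env.movel([*t,z0+.0118],velocity=.03); st()
env.release(); env.hold(.1); env.movel([*t,.10],velocity=.2); env.hold(.1); st()
w=grab("wrist","wZ"); cv2.imwrite("pics/wZr.png",np.hstack([rect(w,t,.022)[:,20:400,::-1],rect(w,t,.042)[:,20:400,::-1]]))
E
```

```text
True t47.26 [0.4581, 0.3232, -0.0004] gap 0.219 F [-1.9, -1.1, 6.0]
err mm -0.36481264498650423
 t47.51 [0.4582, 0.3233, -0.0004] gap 0.215 F [-0.6, 0.2, 1.5]
 t49.02 [0.4574, 0.3228, 0.0983] gap 0.997 F [0.4, -0.2, -0.2]
```

View pics/wZr.png

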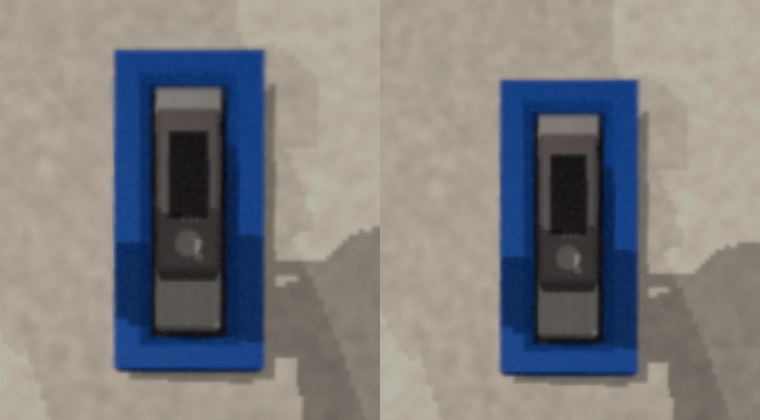

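```bash
python3 - <<'E'
from h import *
t=(.4582,.3232)
env.close_gripper(50); env.movel([*t,.03],velocity=.15)
g=env.movel([*t,.005],velocity=.03,guard=20); s=st(g); print("contact tip height mm",(s["position"][2]+OFF)*1e3)
env.movel([*t,.10],velocity=.15); env.release()
env.reach([.43,-.02,.33],quat(-np.pi/2)); env.hold(.2)
w=grab("wrist","wF"); sd=grab("side","sF2"); st()
cv2.imwrite("pics/fin.png",np.hstack([cv2.resize(w["frame"],(400,300)),cv2.resize(sd["frame"],(400,300))])[:,:,::-1])
E
```

```text
True t51.00 [0.4584, 0.3234, 0.0163] gap -0.004 F [-2.2, -0.6, 8.9]
contact tip height mm 41.34200645001012
 t54.87 [0.43, -0.0199, 0.3299] gap 0.998 F [-0.4, 0.7, 0.1]
```

View pics/fin.png

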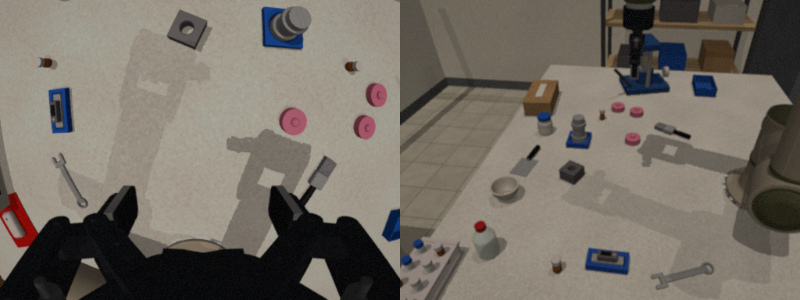

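View pics/wF.png

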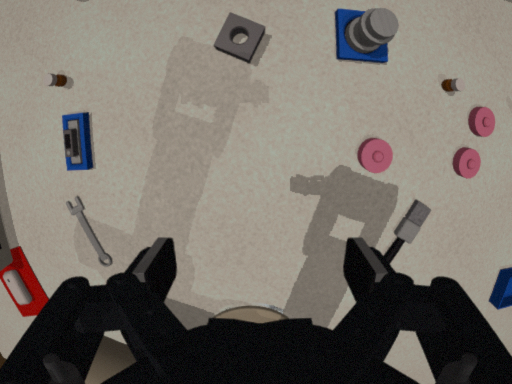

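View pics/sF2.png

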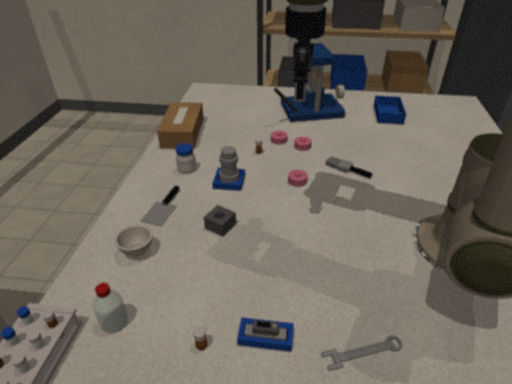

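```bash
python3 -c "
from h import *
job.hand_in(); st()"
```

```text
the job is handed in; nothing more can be done
the job is handed in; nothing more can be done
```

The job is done and handed in at about 55 s on the robot clock. The base is in the round cutout with the sleeve, collar and plunger stacked on it in that order. The gauge went last: I pressed it in the long cutout while gripped, then again from above with the fingers shut.

**Failed first grasp:** My first grasp of the base closed on air. The real fingertips sit about 25 mm above the reported TCP. Two camera views showed this and a light touch on the table confirmed it. I corrected for it in every later move, and the base was not disturbed.

**Last checks:**
- **Seating:** Each part stopped within 0.4 mm of its expected height.
- **Centring:** The collar measured within about 0.6 mm of the sleeve's axis.
- **Gauge:** Pressed from above, its top read 41.3 mm against 42 mm. The difference is within the error of the fingertip correction.
- **Scene:** In the final pictures the stack stands upright, both vials stand, and the gripper is clear of everything.

**Disagreements:** The early overview put the sleeve about 9 mm off and the collar a few mm off because of shadows, so I used close-up views for both. The wrist camera also reads about 0.5 mm low in x, which I allowed for.

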